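Inspect a router bit under a reading lens at its focus height

TASK

Lift the wooden lid off the round pot by its knob and stand it knob up on the bench, clear of the pot, without dropping it. Then take the reading lens by its handle and hold it level and still, centred over the router bit in the pot, with the middle of the lens as high above the bench as the top end of the small square's upright blade, which has been set to the height where the lens is in focus. Finish while still holding the lens there, touching nothing else with it, and leave the pot with its bit, the square and the other things where they are.

Things in the scene. Friction and masses are not known exactly. Their poses are not given: they have to be found in the camera images.
- lid: loose lid of turned mid-brown wood, 104 mm across and 45 mm high with its knob. Origin: centre of its underside, z up. From below: a locating step 78 mm across and 5 mm high that drops loosely (5 mm side play) into the pot's mouth, a plate 104 mm across from 5 to 13 mm above the origin, then the knob. Weighs about 90 g. At the start it lies on the pot, origin 59 mm above the bench; standing on the bench its origin is at height 0
- lid_knob (a point): middle of the lid knob's gripping band, 33.5 mm above the lid's origin on its axis; the knob is round, 26 mm across from 27 to 40 mm above the lid's origin, on a 16 mm stem, its top at 45 mm
- pot: loose round pot of turned mid-brown wood, 100 mm across, 64 mm high, about 400 g, standing on the bench. Origin: centre of its underside. A dark bored block inside holds the router bit upright on the pot's axis
- bit_end (a point): centre of the upper (cutting) end of the steel router bit, about 55 mm above the bench, on the pot's axis and 9 mm below the pot's rim; the bit is 32 mm across its two wings, 46 mm long, stands loosely in the bored block by its 12 mm shank and is hidden by the lid at the start
- lens: loose reading lens lying flat on the bench, about 100 g: a round glass in a dark steel rim 68 mm across and 14 mm thick, with a straight dark wooden handle. Origin: centre of the glass on the underside of the rim; z up, the handle runs along -x (x points from the handle to the glass)
- lens_center (a point): middle of the lens glass, 7 mm above the lens's origin (half its thickness)
- lens_handle (a point): middle of the lens handle, 91 mm from the middle of the glass along the lens's -x, 7 mm above its underside. The handle is a bar 90 mm long, 18 mm wide, 14 mm thick with flat sides; a 10 mm brass ferrule joins it to the rim. The lens balances near the ferrule, about 40 to 50 mm from the middle of the glass
- square: loose small sliding square, 450 g in all, standing on the bench on its dark steel stock (100 mm long along its y, 18 mm thick along its x, 52 mm high in the middle) with its blade straight up. Origin: centre of the underside
- blade_top (a point): middle of the top end of the square's upright steel blade (25 mm wide along the square's y, 2.5 mm thick), over the square's origin; 115 to 140 mm above the bench, locked; its height is the focus height for the middle of the lens
- glue: bystander: white glue bottle, 60 mm across, 170 mm high, standing; origin at the centre of its underside
- tape: bystander: grey tape measure, 40 x 70 x 66 mm, standing; origin at the centre of its underside
- chisel: bystander: chisel lying down, 245 mm long along its x, 22 mm high; origin near its middle on the underside
- sanding_block: bystander: cork sanding block, 60 x 110 x 32 mm; origin at the centre of its underside
Things that resemble listed ones, but are neither listed nor needed, are in the scene too. What is shaped like the lens but turquoise is not meant. What is shaped like the square but red is not meant.

How it is judged:
By the outcome, as a careful person would: the job done as asked, in the order asked, and still so for the second after the job is handed in, while the arm keeps its last pose, push and grip.
It also fails if it takes over 61 s, if anything falls off the work surface, if the arm or the gripper's body presses on something with over 40 N, if the wrist force passes 120 N, or if a joint passes its speed limit or range.

ROBOT

A 6-joint arm with a two-finger parallel gripper is mounted at the origin on the work surface. World frame = base frame: x ahead of the robot, y to its left, z up, the work surface at z = 0. Lengths are in m, angles in rad, forces in N, time in s.
With the tool pointing down it reaches from about 0.35 to 0.85 m from the base axis. Payload 8.1 kg.
Tool frame: the origin (TCP) lies at the centre of the arm's flange, where the gripper is bolted on; the fingertips stand 186 mm ahead of it and the grasp point (between the pads) lies 167 mm ahead of it; z points along the fingers, y is the line along which they close (so a half turn about z gives the same grasp; the last joint's range is limited). The gripper opens to 93 mm and grips with 3 to 60 N. Pads are 15 mm wide; open, the fingers measure 128 mm over their backs; the gripper's body (75 mm by 188 mm) begins 65 mm behind the grasp point.
Start: joints at [1.17, 0.13, 1.488, -0, 1.523, -0.085], TCP at [0.186, 0.57, 0.405] pointing down, gripper open.
Joint ranges: [-2.96, 2.96], [-0.89, 2.26], [0.02, 2.5], [-1.34, 4.48], [0, 2.73], [-2.66, 2.66]. Speed limits (rad/s): [2.39, 2.39, 2.79, 3.14, 3.14, 3.14].

INTERFACE

Orientations are given as a rotation vector (axis times angle).
In Python, from plant import read_state, read_camera, camera_params, robot gives the robot as it stands.
- The arm moves only by the tool carry_out, never from a script. Its argument "targets" is a list of rows, each an object of numbers: "hand": the opening in per cent of the stroke, from 0 (shut) to 100 (fully open); "x", "y", "z": the shift along the tool's x, y, z in m; "ax", "ay", "az": the turn, a rotation vector about the tool's x, y, z in rad. In form: [{"hand": .., "x": .., "y": .., "z": .., "ax": .., "ay": .., "az": ..}, ...]. A call has 1 to 8 rows; each row is the pose to reach, as a shift and turn from the pose commanded when the call began, along the tool's axes at that moment; what a row does not reach only later rows make up. A row lasts 1/8 s, in which the tool goes at most 62.5 mm and 10.7 degrees, less where a joint would pass 70% of its speed; a pose out of reach is approached as far as the arm can. A call with a gripper value outside its range is refused whole. The fingers move at their own pace and stop on an object; "newtons" is the grip in N (left out, the last holds). Time passes only in rows, so rows that repeat a pose let the fingers close. It gives the time, the measured TCP pose, the force, the opening and the grip force at its end, in the units of the state.
- read_state(): the state, without advancing time (a new reading comes with each control period).
- read_camera(name): name is "side" or "top"; returns (picture, depth): 420x560x3 uint8, blue, green, red; 420x560 float32, m along the optical axis (not along the pixel's ray), 0 where there is no reading.
- camera_params(name): a dict with "fx", "fy", "cx", "cy" (pixels), "position" and "rotation" of the camera in the world. Camera axes: x right, y up, looking along -z (the intrinsics and any distortion apply to the point x, -y, -z); pixel columns grow to the right and rows downward; lengths in m; the calibration is good to about 2 mm. A picture is of the moment at which its call begins. camera_params takes no time and is no camera call.
- robot.close_job(): hands the job in; it is judged then, once.
The state is a dict: "t": time; "q": joint angles; "dq": joint speeds; "joint_torque": joint torques, N m; "tool_pos": TCP position; "orientation": TCP orientation; "force": force on the tool from outside, world axes, zero at the start; "wrist_torque": the same for the moment, N m; "opening": finger opening in m; "gripper_force": force on a finger pad.
Only numpy, scipy, OpenCV 4.12 (cv2) and the standard library are available. Lean on these libraries where they do the work, as an engineer would, in place of code of your own. Each camera call takes 0.05 s, during which the arm holds its last target. There are 200 camera calls.

## Working session

There is one attempt and no reset: what is moved stays moved. The work goes in short steps, Python scripts to look and compute and a tool call to move; the robot and the scene stay as the last step left them, time stands still between calls to the robot, and variables do not carry over. Pictures are saved under pics/ and viewed, at most 10 in all, crops included, and the job is handed in when it is done.

Besides the shell and the picture viewer there is one more tool, called after "Request:" as name([rows], argument=value, ...), one row to a line, values as JSON. carry_out: Moves the arm, as the interface text tells. Its arguments: {"type":"object","properties":{"targets":{"type":"array","items":{"type":"object","properties":{"hand":{"type":"number"},"x":{"type":"number"},"y":{"type":"number"},"z":{"type":"number"},"ax":{"type":"number"},"ay":{"type":"number"},"az":{"type":"number"}}}},"newtons":{"type":"number"}},"required":["targets"]}

```bash
ls; mkdir -p pics; cat > h.py <<'E'
import numpy as np, cv2
from plant import read_state, read_camera, camera_params, robot
from scipy.spatial.transform import Rotation as R
def cam(n):
    p=camera_params(n); im,d=read_camera(n); return p,im,d
def cloud(p,d):
    v,u=np.mgrid[:d.shape[0],:d.shape[1]]
    c=np.stack([(u-p['cx'])/p['fx']*d,-(v-p['cy'])/p['fy']*d,-d],-1)
    return c@rot(p).T+np.array(p['position'])
def rot(p):
    r=np.array(p['rotation'],float)
    return r if r.shape==(3,3) else R.from_rotvec(r).as_matrix() if r.size==3 else R.from_quat(r).as_matrix()
E
python3 - <<'E'
from h import *
for n in('side','top'):
    p,im,d=cam(n); print(p); cv2.imwrite(f'pics/{n}0.png',im); np.savez(f'{n}0.npz',im=im,d=d,P=cloud(p,d))
s=read_state(); print(s)
E
```

```text
pics
{'fx': 546.4626625699824, 'fy': 546.4626625699824, 'cx': 270.2428034466061, 'cy': 202.46727303643362, 'position': array([-0.1619794 , -1.0114707 ,  1.00317942]), 'rotation': array([ 0.89314967, -0.30969709, -0.57697842])}
{'fx': 451.72678414227676, 'fy': 451.72678414227676, 'cx': 278.0543034518285, 'cy': 213.0972247875844, 'position': array([ 0.49852503, -0.01247376,  1.49025366]), 'rotation': array([ 0.04293983, -0.05946871, -1.56116065])}
{'t': 0.1, 'q': array([ 1.16960374e+00,  1.31080276e-01,  1.48915934e+00,  1.65251414e-05,
        1.52302036e+00, -8.54104120e-02]), 'dq': array([-0.00043743, -0.00227658, -0.00419503,  0.00093184,  0.00035355,
       -0.0004667 ]), 'joint_torque': array([ 1.20095527e-03, -5.61344647e+01, -4.93092728e+01,  7.69899879e-02,
        2.94227642e-02, -9.80375717e-05]), 'tool_pos': array([0.18623661, 0.57014701, 0.40380137]), 'orientation': array([-4.93906490e-01, -3.10210092e+00,  2.53530869e-03]), 'force': array([-0.33398156, -0.70899425,  0.05294576]), 'wrist_torque': array([ 0.02159644, -0.00839726,  0.00156489]), 'gripper_force': 0.0, 'opening': 0.09317915849530001}
```

View pics/top0.png

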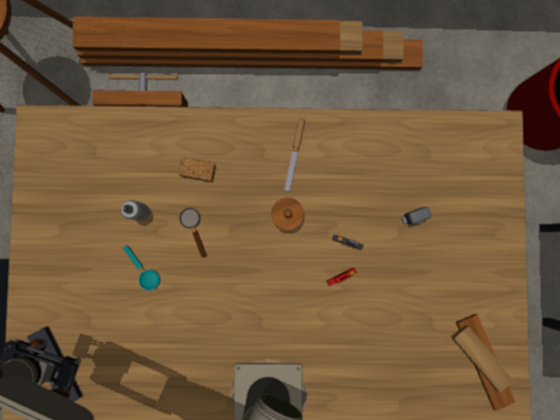

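View pics/side0.png

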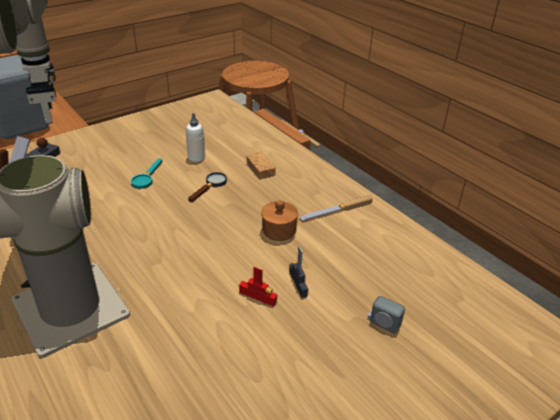

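The top view shows the lid at (288,214), the lens glass at (190,218) with its handle at (200,244), the dark square at (348,242), the glue at (135,210), and the red and turquoise decoys. Next I'll measure from depth and take enlarged crops.

```bash
python3 - <<'E'
from h import *
t=np.load('top0.npz');P=t['P'];s=np.load('side0.npz');S=s['P']
def rep(n,P,box,zlo,zhi):
    u0,v0,u1,v1=box;q=P[v0:v1,u0:u1].reshape(-1,3);q=q[(q[:,2]>zlo)&(q[:,2]<zhi)]
    if len(q)<4: print(n,len(q));return
    r=cv2.minAreaRect((q[:,:2]*1000).astype(np.float32))
    print(n,len(q),'med',np.median(q,0).round(4),'z',np.percentile(q[:,2],[2,50,98]).round(4),'rect',np.round(r[0],1),np.round(r[1],1),round(r[2],1))
print('bench',np.median(P[300:330,250:300,2]),np.median(S[350:380,250:300,2]))
rep('lidplate',P,(260,190,320,240),.065,.08)
rep('knob',P,(260,190,320,240),.095,.12)
rep('lens',P,(172,200,212,262),.006,.03)
rep('glass',P,(172,205,206,229),.006,.03)
rep('handle',P,(190,231,212,262),.006,.03)
rep('sq stock',P,(325,230,370,252),.02,.06)
rep('sq blade',P,(325,225,370,252),.08,.16)
rep('glue',P,(115,195,155,225),.05,.2)
rep('S knob',S,(260,195,300,240),.095,.12)
rep('S blade',S,(285,240,310,275),.075,.16)
rep('S glass',S,(203,170,230,188),.006,.03)
rep('S handle',S,(186,185,207,203),.006,.03)
rep('S stock',S,(285,255,312,300),.02,.06)
rep('sand',P,(170,150,220,190),.02,.06)
rep('chisel',P,(280,110,310,195),.006,.06)
rep('turq',P,(118,240,165,295),.006,.06)
rep('red',P,(320,262,362,290),.01,.2)
c=cv2.resize(s['im'][225:305,270:320],None,fx=7,fy=7,interpolation=cv2.INTER_CUBIC)
d=cv2.resize(t['im'][195:265,170:220],None,fx=7,fy=7,interpolation=cv2.INTER_CUBIC)
h=np.zeros((560,710,3),np.uint8);h[:560,:350]=c;h[:490,360:710]=d;cv2.imwrite('pics/c1.png',h)
E
```

```text
bench 0.00011770083299189604 -0.0007248096534890891
lidplate 774 med [ 0.5888 -0.058   0.0719] z [0.066  0.0719 0.0779] rect [589.1 -56.9] [101.4  98. ] 0.9
knob 53 med [ 0.5898 -0.0573  0.1023] z [0.0966 0.1023 0.1092] rect [589.3 -56.6] [22.  23.9] 45.7
lens 554 med [0.5598 0.2479 0.011 ] z [0.0062 0.011  0.0193] rect [535.3 255.9] [125.4 196. ] 89.6
glass 324 med [0.5782 0.2609 0.0105] z [0.0063 0.0105 0.0189] rect [581.6 264.1] [ 76.1 104.1] 0.1
handle 183 med [0.4919 0.2265 0.0123] z [0.0063 0.0123 0.02  ] rect [486.4 228.1] [64.7 97.9] 88.8
sq stock 167 med [ 0.5025 -0.2481  0.0446] z [0.0233 0.0446 0.0572] rect [ 502.3 -256. ] [100.4  18.1] 71.0
sq blade 13 med [ 0.5025 -0.2541  0.1172] z [0.0873 0.1172 0.1222] rect [ 502.5 -255. ] [23.8  2. ] 70.8
glue 398 med [0.5923 0.4109 0.1209] z [0.0528 0.1209 0.1657] rect [594.2 419.6] [53.8 59.5] 65.6
S knob 48 med [ 0.5855 -0.062   0.1014] z [0.096  0.1014 0.1066] rect [585.7 -60.6] [23.1 23.6] 1.4
S blade 73 med [ 0.4996 -0.2575  0.1016] z [0.0758 0.1016 0.1205] rect [ 501.1 -256.6] [28.4  4.5] 69.1
S glass 226 med [0.5709 0.257  0.0101] z [0.0062 0.0101 0.0166] rect [567.4 251.8] [98.3 67.2] 50.0
S handle 113 med [0.4846 0.2226 0.0116] z [0.0066 0.0116 0.0169] rect [483.5 224.1] [73.2 55. ] 58.8
S stock 287 med [ 0.4942 -0.2717  0.0368] z [0.0211 0.0368 0.0561] rect [ 498.9 -258.4] [102.5  19.1] 72.1
sand 632 med [0.7348 0.2376 0.0323] z [0.0238 0.0323 0.0389] rect [735.9 239.5] [110.8  60.4] 79.5
chisel 535 med [ 0.8018 -0.0817  0.0134] z [0.0061 0.0134 0.0252] rect [802.2 -80.4] [279.3  96.8] 0.3
turq 578 med [0.3932 0.4059 0.0111] z [0.0061 0.0111 0.0194] rect [413.7 417.1] [173.  149.8] 1.3
red 213 med [ 0.3918 -0.2301  0.0445] z [0.0115 0.0445 0.1003] rect [ 389.3 -233.5] [56.2 97.6] 2.6
```

View pics/c1.png

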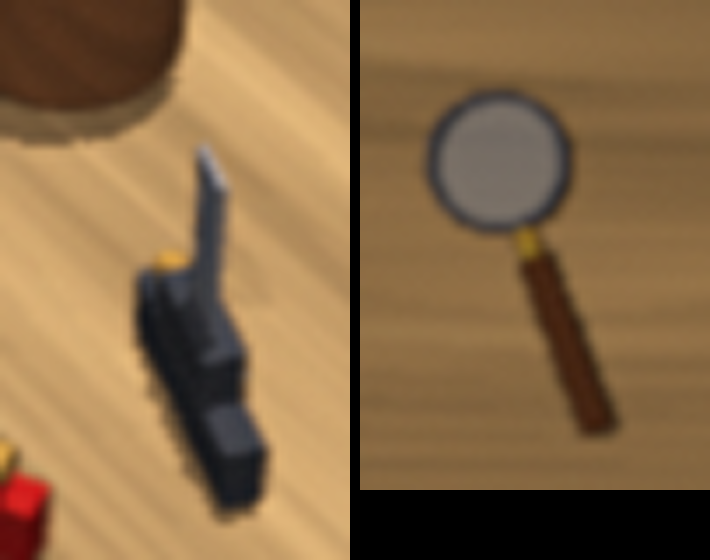

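The square's blade top sits at about pixel (300,248.5) in the side view. In the top view the glass is at (189.6,217.5) and the handle's ends are at (195,231) and (203.5,256). Next I'll turn these into positions and work out the first move.

```bash
cat >> h.py <<'E'
def ray(p,u,v):
    return np.array(p['position']), rot(p)@np.array([(u-p['cx'])/p['fx'],-(v-p['cy'])/p['fy'],-1])
def atz(p,u,v,z):
    o,d=ray(p,u,v); return o+d*(z-o[2])/d[2]
def pix(p,X):
    c=rot(p).T@(np.array(X)-p['position']); return p['cx']-p['fx']*c[0]/c[2], p['cy']+p['fy']*c[1]/c[2]
def go(pos,yaw=None):
    """tool shift/turn to TCP pos, pointing down, tool y along world angle yaw (mod pi)"""
    s=read_state(); T=R.from_rotvec(s['orientation']); print('now',s['tool_pos'].round(4),'toolaxes',T.as_matrix().round(3).tolist(),'q6',s['q'][5].round(3),s['force'].round(1))
    print('shift',T.inv().apply(np.array(pos)-s['tool_pos']).round(4))
    if yaw is not None:
        for a in (yaw,yaw+np.pi):
            y=np.array([np.cos(a),np.sin(a),0]);z=np.array([0,0,-1.]);M=np.stack([np.cross(y,z),y,z],1)
            print('turn',(T.inv()*R.from_matrix(M)).as_rotvec().round(4))
E
python3 - <<'E'
from h import *
pt,ps=camera_params('top'),camera_params('side')
print('glass',atz(pt,189.6,217.5,.012),'h1',atz(pt,195,231,.014),'h2',atz(pt,203.5,256.2,.014),'knob',atz(pt,288,213.7,.104))
o,d=ray(ps,299.6,248.3)
for X in ([.502,-.2555],):
    k=((np.array(X)-o[:2])@d[:2])/(d[:2]@d[:2]); print('blade',o+k*d)
for z in(.115,.12,.125,.13,.14): print(z,pix(ps,[.502,-.2555,z]))
P=np.load('side0.npz')['P']; q=P[240:275,285:312].reshape(-1,3);q=q[np.hypot(q[:,0]-.5,q[:,1]+.256)<.02]; print(np.sort(q[:,2])[-12:].round(4))
go([.588,-.058,.34],None)
E
```

```text
glass [0.57809137 0.26154161 0.012     ] h1 [0.53407437 0.2426593  0.014     ] h2 [0.45249235 0.21340826 0.014     ] knob [ 0.58764202 -0.05730108  0.104     ]
blade [ 0.50075543 -0.2544105   0.11907448]
0.115 (np.float64(300.1933500845203), np.float64(249.6020465998084))
0.12 (np.float64(300.2969272852858), np.float64(248.0626830338839))
0.125 (np.float64(300.4009697267762), np.float64(246.516405063862))
0.13 (np.float64(300.50548055065025), np.float64(244.96316599843536))
0.14 (np.float64(300.715920054256), np.float64(241.83561570466532))
[0.1159 0.1161 0.1164 0.1165 0.117  0.1171 0.1182 0.1185 0.1198 0.1202
 0.1208 0.1228]
now [0.1862 0.5701 0.4038] toolaxes [[-0.951, 0.311, -0.001], [0.311, 0.951, -0.002], [0.0, -0.002, -1.0]] q6 -0.085 [-0.3 -0.7  0.1]
shift [-0.577  -0.4722  0.0645]
```

Request:
carry_out([
  {"hand": 100, "x": -0.577, "y": -0.472, "z": 0.05},
  {"hand": 100, "x": -0.577, "y": -0.472, "z": 0.05},
  {"hand": 100, "x": -0.577, "y": -0.472, "z": 0.05},
  {"hand": 100, "x": -0.577, "y": -0.472, "z": 0.05},
  {"hand": 100, "x": -0.577, "y": -0.472, "z": 0.05},
  {"hand": 100, "x": -0.577, "y": -0.472, "z": 0.05},
  {"hand": 100, "x": -0.577, "y": -0.472, "z": 0.05},
  {"hand": 100, "x": -0.577, "y": -0.472, "z": 0.05},
])

```text
schema error: expected keys hand, x, y, z, ax, ay, az
```

```bash
python3 -c "
from h import *
go([.588,-.058,.34])"
```

```text
now [0.1862 0.5701 0.4038] toolaxes [[-0.951, 0.311, -0.001], [0.311, 0.951, -0.002], [0.0, -0.002, -1.0]] q6 -0.085 [-0.3 -0.7  0.1]
shift [-0.577  -0.4722  0.0645]
```

Request:
carry_out([
  {"hand": 100, "x": -0.577, "y": -0.472, "z": 0.05, "ax": 0, "ay": 0, "az": 0},
  {"hand": 100, "x": -0.577, "y": -0.472, "z": 0.05, "ax": 0, "ay": 0, "az": 0},
  {"hand": 100, "x": -0.577, "y": -0.472, "z": 0.05, "ax": 0, "ay": 0, "az": 0},
  {"hand": 100, "x": -0.577, "y": -0.472, "z": 0.05, "ax": 0, "ay": 0, "az": 0},
  {"hand": 100, "x": -0.577, "y": -0.472, "z": 0.05, "ax": 0, "ay": 0, "az": 0},
  {"hand": 100, "x": -0.577, "y": -0.472, "z": 0.05, "ax": 0, "ay": 0, "az": 0},
  {"hand": 100, "x": -0.577, "y": -0.472, "z": 0.05, "ax": 0, "ay": 0, "az": 0},
  {"hand": 100, "x": -0.577, "y": -0.472, "z": 0.05, "ax": 0, "ay": 0, "az": 0},
])

```text
t: 1.1
tool_pos: [0.4559, 0.1482, 0.371]
orientation: [0.494, 3.102, 0.0]
force: [-0.2, 0.8, 0.2]
opening: 0.0929
gripper_force: 0.0
```

```bash
python3 -c "
from h import *
go([.588,-.058,.34])"
```

```text
now [0.4559 0.1482 0.371 ] toolaxes [[-0.951, 0.311, 0.0], [0.311, 0.951, 0.0], [-0.0, 0.0, -1.0]] q6 -1.048 [-0.2  0.8  0.2]
shift [-0.1897 -0.155   0.031 ]
```

Request:
carry_out([
  {"hand": 100, "x": -0.19, "y": -0.155, "z": 0.031, "ax": 0, "ay": 0, "az": 0},
  {"hand": 100, "x": -0.19, "y": -0.155, "z": 0.031, "ax": 0, "ay": 0, "az": 0},
  {"hand": 100, "x": -0.19, "y": -0.155, "z": 0.031, "ax": 0, "ay": 0, "az": 0},
  {"hand": 100, "x": -0.19, "y": -0.155, "z": 0.031, "ax": 0, "ay": 0, "az": 0},
  {"hand": 100, "x": -0.19, "y": -0.155, "z": 0.031, "ax": 0, "ay": 0, "az": 0},
  {"hand": 100, "x": -0.19, "y": -0.155, "z": 0.031, "ax": 0, "ay": 0, "az": 0},
  {"hand": 100, "x": -0.19, "y": -0.155, "z": 0.031, "ax": 0, "ay": 0, "az": 0},
])

```text
t: 1.98
tool_pos: [0.5874, -0.055, 0.3406]
orientation: [0.492, 3.103, 0.0]
force: [-0.5, -0.2, -0.0]
opening: 0.0929
gripper_force: 0.0
```

```bash
python3 - <<'E'
from h import *
go([.588,-.058,.2615])
p,im,d=cam('side');print([pix(p,X) for X in ([.588,-.058,.104],[.588,-.058,.154])])
cv2.imwrite('pics/s2.png',cv2.resize(im[130:260,200:360],None,fx=4,fy=4,interpolation=cv2.INTER_CUBIC))
E
```

```text
now [ 0.5874 -0.055   0.3406] toolaxes [[-0.951, 0.309, 0.0], [0.309, 0.951, 0.0], [-0.0, 0.0, -1.0]] q6 -1.437 [-0.5 -0.2 -0. ]
shift [-0.0015 -0.0027  0.0791]
[(np.float64(279.5341372574062), np.float64(201.67956233808417)), (np.float64(280.0497735314744), np.float64(186.8563452565136))]
```

View pics/s2.png

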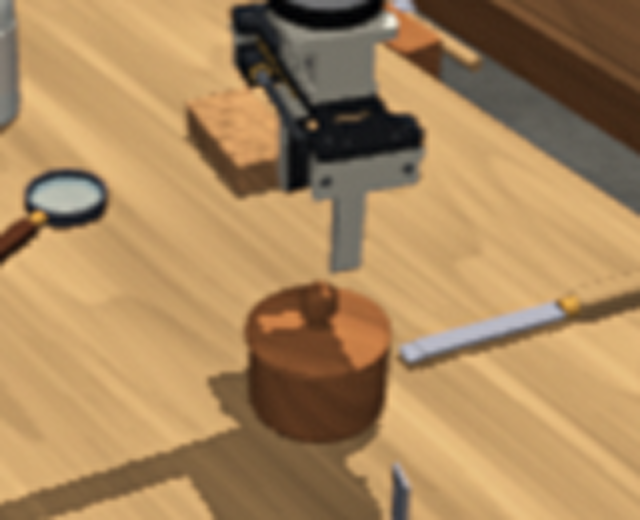

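The gripper stands over the lid. The knob top at crop (321,285), image (280,201), agrees with the prediction of (279.5,201.7).

Request:
carry_out([
  {"hand": 100, "x": -0.0015, "y": -0.0027, "z": 0.03, "ax": 0, "ay": 0, "az": 0},
  {"hand": 100, "x": -0.0015, "y": -0.0027, "z": 0.06, "ax": 0, "ay": 0, "az": 0},
  {"hand": 100, "x": -0.0015, "y": -0.0027, "z": 0.078, "ax": 0, "ay": 0, "az": 0},
  {"hand": 100, "x": -0.0015, "y": -0.0027, "z": 0.078, "ax": 0, "ay": 0, "az": 0},
  {"hand": 100, "x": -0.0015, "y": -0.0027, "z": 0.078, "ax": 0, "ay": 0, "az": 0},
], newtons=20)

```text
t: 2.65
tool_pos: [0.5888, -0.059, 0.2637]
orientation: [0.493, 3.101, -0.0]
force: [0.9, -0.5, 0.2]
opening: 0.0925
gripper_force: 0.0
```

Request:
carry_out([
  {"hand": 20, "x": 0, "y": 0, "z": 0, "ax": 0, "ay": 0, "az": 0},
  {"hand": 20, "x": 0, "y": 0, "z": 0, "ax": 0, "ay": 0, "az": 0},
  {"hand": 20, "x": 0, "y": 0, "z": 0, "ax": 0, "ay": 0, "az": 0},
  {"hand": 20, "x": 0, "y": 0, "z": 0, "ax": 0, "ay": 0, "az": 0},
  {"hand": 10, "x": 0, "y": 0, "z": 0, "ax": 0, "ay": 0, "az": 0},
  {"hand": 10, "x": 0, "y": 0, "z": 0, "ax": 0, "ay": 0, "az": 0},
  {"hand": 10, "x": 0, "y": 0, "z": 0, "ax": 0, "ay": 0, "az": 0},
  {"hand": 10, "x": 0, "y": 0, "z": 0, "ax": 0, "ay": 0, "az": 0},
], newtons=20)

```text
t: 3.65
tool_pos: [0.5883, -0.0591, 0.2622]
orientation: [0.494, 3.103, 0.001]
force: [0.5, 0.5, 0.2]
opening: 0.0253
gripper_force: 20.0
```

Request:
carry_out([
  {"hand": 10, "x": 0, "y": 0, "z": -0.01, "ax": 0, "ay": 0, "az": 0},
  {"hand": 10, "x": 0, "y": 0, "z": -0.03, "ax": 0, "ay": 0, "az": 0},
  {"hand": 10, "x": 0, "y": 0, "z": -0.05, "ax": 0, "ay": 0, "az": 0},
  {"hand": 10, "x": 0, "y": 0, "z": -0.06, "ax": 0, "ay": 0, "az": 0},
  {"hand": 10, "x": 0, "y": 0, "z": -0.06, "ax": 0, "ay": 0, "az": 0},
])

```text
t: 4.28
tool_pos: [0.5888, -0.0593, 0.324]
orientation: [0.494, 3.1, -0.0]
force: [0.3, -0.2, -1.4]
opening: 0.0254
gripper_force: 20.0
```

```bash
python3 -c "
from h import *
go([.45,.07,.26])
p,im,d=cam('side')
cv2.imwrite('pics/s3.png',cv2.resize(im[130:260,200:360],None,fx=4,fy=4))"
```

```text
now [ 0.5888 -0.0593  0.324 ] toolaxes [[-0.951, 0.311, 0.003], [0.311, 0.951, -0.001], [-0.003, 0.0, -1.0]] q6 -1.442 [ 0.3 -0.2 -1.4]
shift [0.1723 0.0798 0.0636]
```

View pics/s3.png

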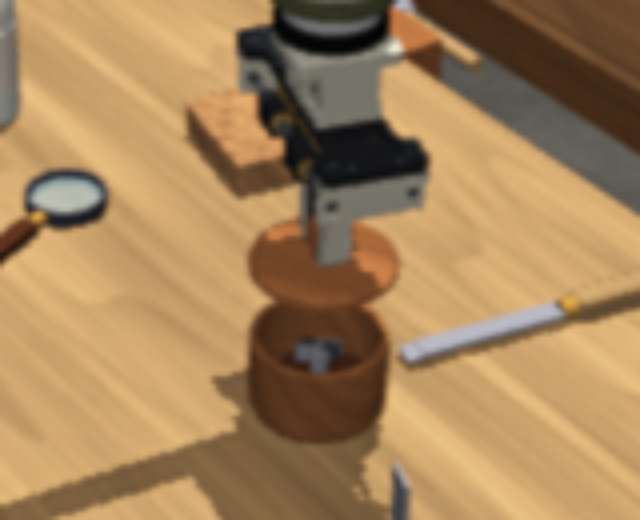

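The lid is lifted clear, and the bit shows in the pot at crop (318,352). I'll carry the lid to (0.45, 0.07).

Request:
carry_out([
  {"hand": 10, "x": 0.04, "y": 0.019, "z": 0, "ax": 0, "ay": 0, "az": 0},
  {"hand": 10, "x": 0.085, "y": 0.04, "z": 0, "ax": 0, "ay": 0, "az": 0},
  {"hand": 10, "x": 0.13, "y": 0.06, "z": 0.02, "ax": 0, "ay": 0, "az": 0},
  {"hand": 10, "x": 0.16, "y": 0.074, "z": 0.05, "ax": 0, "ay": 0, "az": 0},
  {"hand": 10, "x": 0.172, "y": 0.08, "z": 0.08, "ax": 0, "ay": 0, "az": 0},
  {"hand": 10, "x": 0.172, "y": 0.08, "z": 0.1, "ax": 0, "ay": 0, "az": 0},
  {"hand": 10, "x": 0.172, "y": 0.08, "z": 0.108, "ax": 0, "ay": 0, "az": 0},
  {"hand": 10, "x": 0.172, "y": 0.08, "z": 0.108, "ax": 0, "ay": 0, "az": 0},
])

```text
t: 5.32
tool_pos: [0.4494, 0.0701, 0.2137]
orientation: [-0.494, -3.101, 0.001]
force: [-1.2, -0.3, -1.2]
opening: 0.0255
gripper_force: 20.0
```

```bash
python3 -c "
from h import *
go([.45,.07,.2025])"
```

```text
now [0.4494 0.0701 0.2137] toolaxes [[-0.95, 0.311, -0.002], [0.311, 0.95, -0.0], [0.001, -0.001, -1.0]] q6 -1.213 [-1.2 -0.3 -1.2]
shift [-0.0006  0.0001  0.0112]
```

Request:
carry_out([
  {"hand": 10, "x": 0, "y": 0, "z": 0.006, "ax": 0, "ay": 0, "az": 0},
  {"hand": 10, "x": 0, "y": 0, "z": 0.009, "ax": 0, "ay": 0, "az": 0},
  {"hand": 10, "x": 0, "y": 0, "z": 0.0105, "ax": 0, "ay": 0, "az": 0},
  {"hand": 10, "x": 0, "y": 0, "z": 0.0105, "ax": 0, "ay": 0, "az": 0},
])

```text
t: 5.82
tool_pos: [0.4497, 0.0702, 0.2038]
orientation: [0.494, 3.102, 0.0]
force: [-0.1, -0.6, -1.0]
opening: 0.0254
gripper_force: 20.0
```

Request:
carry_out([
  {"hand": 10, "x": 0, "y": 0, "z": 0.001, "ax": 0, "ay": 0, "az": 0},
  {"hand": 10, "x": 0, "y": 0, "z": 0.0015, "ax": 0, "ay": 0, "az": 0},
  {"hand": 10, "x": 0, "y": 0, "z": 0.0015, "ax": 0, "ay": 0, "az": 0},
])

```text
t: 6.2
tool_pos: [0.4499, 0.0703, 0.2031]
orientation: [0.494, 3.102, -0.0]
force: [-4.4, -1.1, 7.7]
opening: 0.0252
gripper_force: 20.0
```

Contact with the bench. Release by opening fully, then retreat upwards.

Request:
carry_out([
  {"hand": 40, "x": 0, "y": 0, "z": 0, "ax": 0, "ay": 0, "az": 0},
  {"hand": 70, "x": 0, "y": 0, "z": 0, "ax": 0, "ay": 0, "az": 0},
  {"hand": 100, "x": 0, "y": 0, "z": 0, "ax": 0, "ay": 0, "az": 0},
  {"hand": 100, "x": 0, "y": 0, "z": 0, "ax": 0, "ay": 0, "az": 0},
  {"hand": 100, "x": 0, "y": 0, "z": 0, "ax": 0, "ay": 0, "az": 0},
  {"hand": 100, "x": 0, "y": 0, "z": -0.04, "ax": 0, "ay": 0, "az": 0},
  {"hand": 100, "x": 0, "y": 0, "z": -0.1, "ax": 0, "ay": 0, "az": 0},
  {"hand": 100, "x": 0, "y": 0, "z": -0.1, "ax": 0, "ay": 0, "az": 0},
])

```text
t: 7.2
tool_pos: [0.4518, 0.0704, 0.3078]
orientation: [0.492, 3.093, 0.003]
force: [0.9, -0.1, -0.2]
opening: 0.0926
gripper_force: 0.0
```

```bash
python3 - <<'E'
from h import *
p,im,d=cam('top');P=cloud(p,d);np.savez('top1.npz',im=im,d=d,P=P)
s,im2,d2=cam('side');np.savez('side1.npz',im=im2,d=d2,P=cloud(s,d2))
c=np.array([.578,.2615,.19]);u=np.array([np.cos(np.radians(20.4)),np.sin(np.radians(20.4)),0])
# grip 65 mm from glass centre; average of glass-based and handle-axis-based
g=c-.065*u; print(g); go([g[0],g[1],.25],np.radians(110.4))
a=cv2.resize(im[150:270,160:380],None,fx=3,fy=3,interpolation=cv2.INTER_CUBIC)
cv2.imwrite('pics/t4.png',a)
E
```

```text
[0.51707667 0.23884282 0.19      ]
now [0.45   0.0703 0.3029] toolaxes [[-0.951, 0.311, 0.002], [0.311, 0.951, 0.0], [-0.002, 0.001, -1.0]] q6 -1.213 [-0.3 -0.  -0.7]
shift [-0.0113  0.1811  0.0531]
turn [ 0.      0.002  -0.6719]
turn [ 2.6000e-03 -1.0000e-04  2.4697e+00]
```

View pics/t4.png

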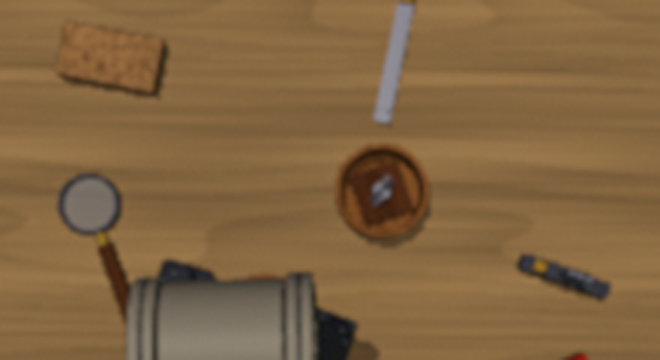

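The pot is open with the bit at crop (382,188), and the lens is unmoved with its glass at crop (90,204). The lid is hidden under the wrist here, so I'll check it later.

Request:
carry_out([
  {"hand": 100, "x": -0.003, "y": 0.045, "z": 0, "ax": 0, "ay": 0, "az": -0.168},
  {"hand": 100, "x": -0.006, "y": 0.09, "z": 0, "ax": 0, "ay": 0, "az": -0.336},
  {"hand": 100, "x": -0.009, "y": 0.135, "z": 0.01, "ax": 0, "ay": 0, "az": -0.504},
  {"hand": 100, "x": -0.0113, "y": 0.18, "z": 0.03, "ax": 0, "ay": 0, "az": -0.672},
  {"hand": 100, "x": -0.0113, "y": 0.18, "z": 0.053, "ax": 0, "ay": 0, "az": -0.672},
  {"hand": 100, "x": -0.0113, "y": 0.18, "z": 0.053, "ax": 0, "ay": 0, "az": -0.672},
  {"hand": 100, "x": -0.0113, "y": 0.18, "z": 0.053, "ax": 0, "ay": 0, "az": -0.672},
])

```text
t: 8.18
tool_pos: [0.516, 0.2374, 0.2488]
orientation: [0.555, -3.091, 0.0]
force: [-0.1, 0.5, 1.3]
opening: 0.0931
gripper_force: 0.0
```

```bash
python3 - <<'E'
from h import *
go([.517,.238,.1885],np.radians(110.4))
p,im,d=cam('top');print('bit',atz(p,287.0,212.3,.055))
s,im2,d2=cam('side')
T=np.load('top1.npz')['P'];q=T[195:235,265:310].reshape(-1,3);q=q[(q[:,2]>.058)&(q[:,2]<.072)];print('rim',cv2.minEnclosingCircle((q[:,:2]*1000).astype(np.float32)))
k=im2[110:250,130:310]
cv2.imwrite('pics/s5.png',cv2.resize(k,None,fx=4,fy=4,interpolation=cv2.INTER_CUBIC))
E
```

```text
now [0.516  0.2374 0.2488] toolaxes [[-0.937, -0.348, -0.001], [-0.348, 0.937, -0.001], [0.002, -0.0, -1.0]] q6 -1.585 [-0.1  0.5  1.3]
shift [-0.0012  0.0002  0.0603]
turn [-0.     -0.0016 -0.0005]
turn [-2.4000e-03  0.0000e+00  3.1411e+00]
bit [ 0.59523062 -0.05566722  0.055     ]
rim ((591.4876098632812, -56.457340240478516), 49.71559524536133)
```

View pics/s5.png

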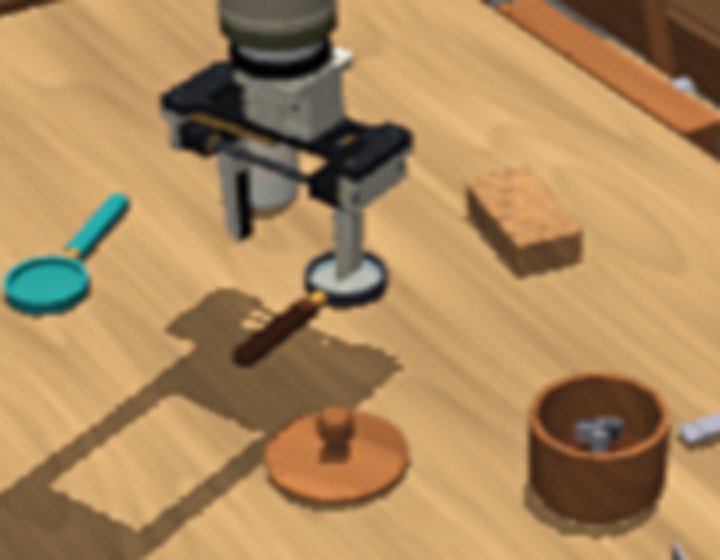

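The lid stands knob up on the bench at crop (336,455), and the gripper straddles the lens handle. The bit is visible in the pot. Descend and grip.

Request:
carry_out([
  {"hand": 100, "x": -0.001, "y": 0, "z": 0.03, "ax": 0, "ay": -0.0015, "az": 0},
  {"hand": 100, "x": -0.001, "y": 0, "z": 0.05, "ax": 0, "ay": -0.0015, "az": 0},
  {"hand": 100, "x": -0.001, "y": 0, "z": 0.059, "ax": 0, "ay": -0.0015, "az": 0},
  {"hand": 100, "x": -0.001, "y": 0, "z": 0.06, "ax": 0, "ay": -0.0015, "az": 0},
  {"hand": 100, "x": -0.001, "y": 0, "z": 0.06, "ax": 0, "ay": -0.0015, "az": 0},
], newtons=25)

```text
t: 8.9
tool_pos: [0.5177, 0.2383, 0.1901]
orientation: [-0.556, 3.089, 0.001]
force: [0.2, -0.6, -0.4]
opening: 0.0928
gripper_force: 0.0
```

Request:
carry_out([
  {"hand": 40, "x": 0, "y": 0, "z": 0, "ax": 0, "ay": 0, "az": 0},
  {"hand": 40, "x": 0, "y": 0, "z": 0, "ax": 0, "ay": 0, "az": 0},
  {"hand": 40, "x": 0, "y": 0, "z": 0, "ax": 0, "ay": 0, "az": 0},
  {"hand": 5, "x": 0, "y": 0, "z": 0, "ax": 0, "ay": 0, "az": 0},
  {"hand": 5, "x": 0, "y": 0, "z": 0, "ax": 0, "ay": 0, "az": 0},
  {"hand": 5, "x": 0, "y": 0, "z": 0, "ax": 0, "ay": 0, "az": 0},
  {"hand": 5, "x": 0, "y": 0, "z": 0, "ax": 0, "ay": 0, "az": 0},
  {"hand": 5, "x": 0, "y": 0, "z": 0, "ax": 0, "ay": 0, "az": 0},
], newtons=25)

```text
t: 9.9
tool_pos: [0.5172, 0.2382, 0.1892]
orientation: [-0.556, 3.091, 0.0]
force: [0.1, 1.2, -0.9]
opening: 0.0178
gripper_force: 23.7
```

Request:
carry_out([
  {"hand": 5, "x": 0, "y": 0, "z": 0, "ax": 0, "ay": 0, "az": 0},
  {"hand": 5, "x": 0, "y": 0, "z": 0, "ax": 0, "ay": 0, "az": 0},
  {"hand": 5, "x": 0, "y": 0, "z": -0.01, "ax": 0, "ay": 0, "az": 0},
  {"hand": 5, "x": 0, "y": 0, "z": -0.04, "ax": 0, "ay": 0, "az": 0},
  {"hand": 5, "x": 0, "y": 0, "z": -0.08, "ax": 0, "ay": 0, "az": 0},
  {"hand": 5, "x": 0, "y": 0, "z": -0.115, "ax": 0, "ay": 0, "az": 0},
  {"hand": 5, "x": 0, "y": 0, "z": -0.13, "ax": 0, "ay": 0, "az": 0},
  {"hand": 5, "x": 0, "y": 0, "z": -0.13, "ax": 0, "ay": 0, "az": 0},
], newtons=30)

```text
t: 10.9
tool_pos: [0.5174, 0.2382, 0.3203]
orientation: [-0.556, 3.088, 0.001]
force: [-0.2, 0.4, -2.3]
opening: 0.0178
gripper_force: 29.9
```

```bash
python3 - <<'E'
from h import *
c=np.array([.5775,.2620]);x=np.array([.592,-.0565])
st=read_state();w=st['wrist_torque'];print(w.round(3))
tcp=x-(c-np.array([.5172,.2382])); go([tcp[0],tcp[1],.189+.1195-.007])
E
```

```text
[-0.017  0.039  0.002]
now [0.5174 0.2382 0.3203] toolaxes [[-0.937, -0.349, 0.003], [-0.349, 0.937, 0.001], [-0.004, -0.0, -1.0]] q6 -1.586 [-0.2  0.4 -2.3]
shift [ 0.0977 -0.3035  0.0185]
```

Request:
carry_out([
  {"hand": 5, "x": 0.01, "y": -0.03, "z": 0, "ax": 0, "ay": 0, "az": 0},
  {"hand": 5, "x": 0.026, "y": -0.08, "z": 0, "ax": 0, "ay": 0, "az": 0},
  {"hand": 5, "x": 0.042, "y": -0.13, "z": 0, "ax": 0, "ay": 0, "az": 0},
  {"hand": 5, "x": 0.058, "y": -0.18, "z": 0, "ax": 0, "ay": 0, "az": 0},
  {"hand": 5, "x": 0.074, "y": -0.23, "z": 0, "ax": 0, "ay": 0, "az": 0},
  {"hand": 5, "x": 0.09, "y": -0.28, "z": 0, "ax": 0, "ay": 0, "az": 0},
  {"hand": 5, "x": 0.098, "y": -0.303, "z": 0, "ax": 0, "ay": 0, "az": 0},
  {"hand": 5, "x": 0.098, "y": -0.303, "z": 0, "ax": 0, "ay": 0, "az": 0},
])

```text
t: 11.9
tool_pos: [0.5301, -0.0816, 0.3169]
orientation: [0.552, -3.091, -0.002]
force: [0.1, -0.5, -1.2]
opening: 0.0177
gripper_force: 29.9
```

Request:
carry_out([
  {"hand": 5, "x": 0, "y": 0, "z": 0.01, "ax": 0, "ay": 0, "az": 0},
  {"hand": 5, "x": 0, "y": 0, "z": 0.0175, "ax": 0, "ay": 0, "az": 0},
  {"hand": 5, "x": 0, "y": 0, "z": 0.0175, "ax": 0, "ay": 0, "az": 0},
  {"hand": 5, "x": 0, "y": 0, "z": 0.0175, "ax": 0, "ay": 0, "az": 0},
  {"hand": 5, "x": 0, "y": 0, "z": 0.0175, "ax": 0, "ay": 0, "az": 0},
  {"hand": 5, "x": 0, "y": 0, "z": 0.0175, "ax": 0, "ay": 0, "az": 0},
])

```text
t: 12.65
tool_pos: [0.5311, -0.08, 0.302]
orientation: [-0.556, 3.09, -0.0]
force: [-0.4, 0.3, -0.8]
opening: 0.0178
gripper_force: 29.9
```

```bash
python3 - <<'E'
from h import *
go([.5317,-.0803,.3015],np.radians(110.4))
a=[];b=[];pi=[]
for i in range(6):
    p,im,d=cam('top');P=cloud(p,d);a.append(P);pt=im
    s,im2,d2=cam('side');b.append(cloud(s,d2))
for n,L in(('top',a),('side',b)):
    q=np.concatenate([x.reshape(-1,3) for x in L])
    r=q[(np.hypot(q[:,0]-.592,q[:,1]+.0565)<.045)&(q[:,2]>.1)&(q[:,2]<.145)]
    A=np.c_[r[:,:2]-[.592,-.0565],np.ones(len(r))];f=np.linalg.lstsq(A,r[:,2],rcond=None)[0]
    print(n,'rim/glass plane',len(r),f.round(4),'med',np.median(r,0).round(4),'circ',cv2.minEnclosingCircle((r[:,:2]*1000).astype(np.float32)))
    m=q[(np.hypot(q[:,0]-.502,q[:,1]+.256)<.02)&(q[:,2]>.08)];print(n,'blade',len(m),np.percentile(m[:,2],[50,80,90,95,99]).round(4))
k=cv2.resize(im2[150:310,230:330],None,fx=3.6,fy=3.6,interpolation=cv2.INTER_CUBIC)
t=cv2.resize(pt[180:260,250:310],None,fx=7,fy=7,interpolation=cv2.INTER_CUBIC)
h=np.zeros((580,790,3),np.uint8);h[:k.shape[0],:k.shape[1]]=k;h[:560,365:785]=t;cv2.imwrite('pics/f6.png',h)
print('pred top',pix(p,[.592,-.0565,.1265]),'side',pix(s,[.592,-.0565,.1265]),'bladetop@.1195',pix(s,[.502,-.2555,.1195]))
E
```

```text
now [ 0.5311 -0.08    0.302 ] toolaxes [[-0.937, -0.349, 0.002], [-0.349, 0.937, 0.0], [-0.002, -0.0, -1.0]] q6 -2.173 [-0.4  0.3 -0.8]
shift [-0.0005 -0.0005  0.0005]
turn [-0.0004  0.0021  0.0003]
turn [-3.3000e-03 -7.0000e-04 -3.1413e+00]
top rim/glass plane 90 [-0.0207 -0.3018  0.1224] med [ 0.6186 -0.0626  0.1243] circ ((593.2977294921875, -58.23060607910156), 30.9550838470459)
top blade 82 [0.1155 0.1206 0.123  0.1236 0.1253]
side rim/glass plane 906 [-0.0055  0.0544  0.1214] med [ 0.5856 -0.0737  0.1211] circ ((590.2324829101562, -62.46537399291992), 37.765377044677734)
side blade 391 [0.1038 0.1158 0.1186 0.1202 0.1221]
pred top (np.float64(287.9895823266181), np.float64(211.78614722522877)) side (np.float64(280.5983030991721), np.float64(194.33091484546742)) bladetop@.1195 (np.float64(300.2865486809701), np.float64(248.2169297718787))
```

View pics/f6.png

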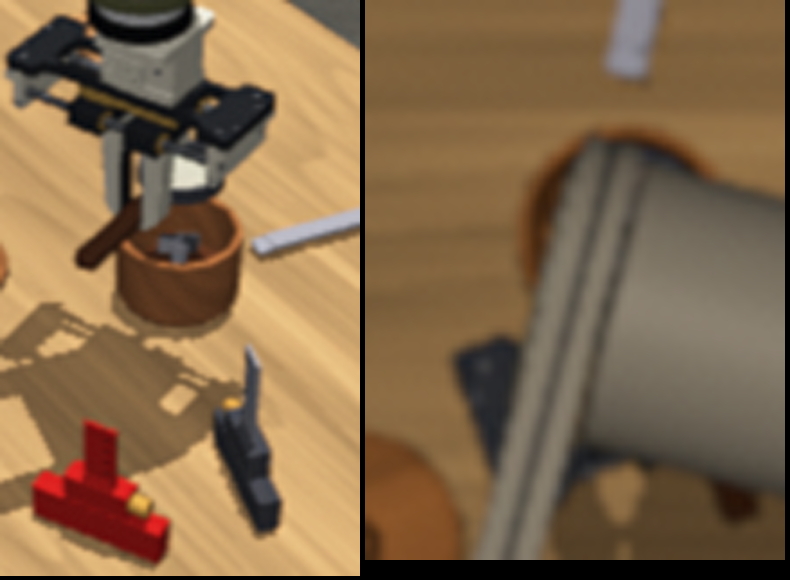

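The lens is held over the pot with nothing touched. It looks level, and the square's blade top is at about (299.5,246.5) in the side view. I'll check centring and height with model outlines drawn over one enlarged crop.

```bash
python3 - <<'E'
from h import *
s=camera_params('side');im=np.mean([read_camera('side')[0] for _ in range(8)],0).astype(np.uint8)
cv2.imwrite('side_avg.png',im)
st=read_state();print(st['tool_pos'].round(4))
def crop(u0,v0,u1,v1,f): return cv2.resize(im[v0:v1,u0:u1],None,fx=f,fy=f,interpolation=cv2.INTER_CUBIC)
def poly(c,X,u0,v0,f,col):
    pts=np.array([[(pix(s,x)[0]-u0+.5)*f-.5,(pix(s,x)[1]-v0+.5)*f-.5] for x in X]).round().astype(int)
    for q in pts: cv2.circle(c,tuple(int(i) for i in q),1,col,-1)
a=np.linspace(0,2*np.pi,60)
circ=lambda x,y,z,r:np.stack([x+r*np.cos(a),y+r*np.sin(a),0*a+z],1)
A=crop(255,180,310,246,9); L=st['tool_pos'][:2]+np.array([.0603,.0238]); print(L)
poly(A,circ(.5915,-.0565,.064,.05),255,180,9,(0,255,0))
poly(A,circ(*L,.1268,.034),255,180,9,(255,255,0))
poly(A,circ(*L,.1128,.034),255,180,9,(255,0,255))
B=crop(290,238,310,262,14)
e=np.radians(70.9);y=np.array([np.cos(e),np.sin(e)]);w=np.array([-np.sin(e),np.cos(e)])
rect=[[.502+y[0]*i*.0125+w[0]*j*.00125,-.2555+y[1]*i*.0125+w[1]*j*.00125,.12] for i in np.linspace(-1,1,12) for j in(-1,1)]
poly(B,rect,290,238,14,(0,0,255))
h=np.zeros((594,790,3),np.uint8);h[:A.shape[0],:A.shape[1]]=A;h[:B.shape[0],505:505+B.shape[1]]=B;cv2.imwrite('pics/g7.png',h)
E
```

```text
[ 0.5309 -0.08    0.3017]
[ 0.5912226 -0.0562432]
```

View pics/g7.png

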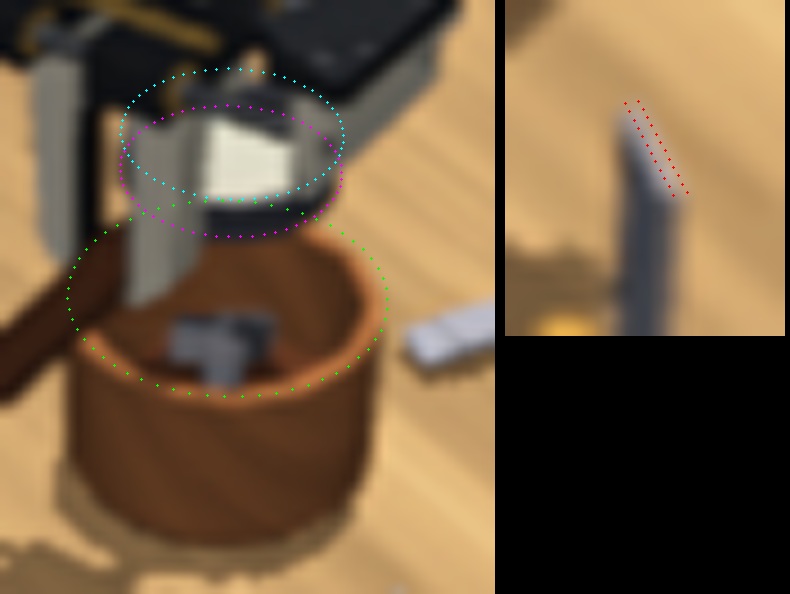

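Pot rim and lens rim are both offset from their outlines by about the same (-6,+6) crop px. That is camera bias of roughly 0.6 px, so the lens is centred to about 1 mm. With the same bias applied, the blade top comes out near 0.121 m, so I'll raise the lens 1 mm and settle.

Request:
carry_out([
  {"hand": 5, "x": 0, "y": 0, "z": -0.001, "ax": 0, "ay": 0.001, "az": 0},
  {"hand": 5, "x": 0, "y": 0, "z": -0.001, "ax": 0, "ay": 0.001, "az": 0},
  {"hand": 5, "x": 0, "y": 0, "z": -0.001, "ax": 0, "ay": 0.001, "az": 0},
  {"hand": 5, "x": 0, "y": 0, "z": -0.001, "ax": 0, "ay": 0.001, "az": 0},
  {"hand": 5, "x": 0, "y": 0, "z": -0.001, "ax": 0, "ay": 0.001, "az": 0},
  {"hand": 5, "x": 0, "y": 0, "z": -0.001, "ax": 0, "ay": 0.001, "az": 0},
])

```text
t: 14.4
tool_pos: [0.5309, -0.08, 0.3026]
orientation: [-0.556, 3.091, 0.0]
force: [0.4, -0.3, -2.1]
opening: 0.0176
gripper_force: 29.9
```

```bash
python3 -c "
from h import *
s=read_state();print(s['tool_pos'].round(4),s['dq'].round(3),s['gripper_force'],s['opening'])
print(robot.close_job())"
```

```text
[ 0.5309 -0.08    0.3026] [-0.    -0.001  0.002 -0.001  0.001  0.   ] 29.92058962583542 0.017580677645526274
the job is handed in; nothing more can be done
None
```

I handed the job in at about 14.4 s: the lid stands knob up on the bench clear of the pot, and the lens is held level and still over the bit with its middle about 0.12 m up, where I measured the blade top at 0.120–0.121 m; the verdict was not shown.

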